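Open the slide staining dish

ROBOT

A 6-joint arm with a two-finger parallel gripper is mounted at the origin on the work surface. World frame = base frame: x ahead of the robot, y to its left, z up, the work surface at z = 0. Lengths are in mm, angles in rad, forces in N, time in s.
With the tool pointing down it reaches from about 350 to 975 mm from the base axis. Payload 7.1 kg.
Tool frame: the origin (TCP) lies midway between the tips of the shut fingers; the grasp point (between the pads) lies 19 mm behind it; z points along the fingers, y is the line along which they close (so a half turn about z gives the same grasp; the last joint's range is limited). The gripper opens to 88 mm and grips with 3 to 60 N. Pads are 20 mm wide; open, the fingers measure 115 mm over their backs; the gripper's body (75 mm by 178 mm) begins 61 mm behind the grasp point.
Start: joints at [1.096, 0.423, 1.63, -0, 1.089, -0.019], TCP at [275.08, 561.191, 222.675] pointing down, gripper open.
Joint ranges: [-3, 3], [-0.9, 2.11], [0.09, 2.58], [-1.31, 4.45], [0.11, 2.69], [-2.54, 2.54]. Speed limits (rad/s): [2.39, 2.39, 3.01, 3.14, 3.14, 3.14].

INTERFACE

Orientations are given as a rotation vector (axis times angle).
In Python, from workcell import get_obs, get_image, camera_params, close_job gives the robot as it stands.
- The arm moves only by the shell command python3 -m creep 'ROWS' [OPENING]. ROWS is a JSON object of lists of equal length, an entry for each row: "delta_pos": the shift along the tool's x, y, z in m, a list of three; "twist": the turn, a rotation vector about the tool's x, y, z in degrees, a list of three. A call has 1 to 20 rows; each row shifts and turns the commanded pose from where the row before left it, along the tool's axes as they then stand; what a row does not reach is not made up. A row lasts 1/12 s, in which the tool goes at most 41.7 mm and 7.16 degrees, less where a joint would pass 70% of its speed; a pose out of reach is approached as far as the arm can. A call with a gripper value outside its range is refused whole. OPENING is the opening, from 0 (shut) to 1 (fully open), set as the call begins (- or left out, the last holds). The fingers move at their own pace and stop on an object; the grip force is fixed at half the most. Time passes only in rows, so rows that do not move let the fingers close. It gives the time, the measured TCP pose, the force, the opening and the grip force at its end, in the units of the state.
- get_obs(): the state, without advancing time (a new reading comes with each control period).
- get_image(name): name is "scene" or "top" or "wrist"; returns (picture, depth): 480x640x3 uint8, red, green, blue; 480x640 float32, mm along the optical axis (not along the pixel's ray), 0 where there is no reading.
- camera_params(name): a dict with "camera_matrix" (3x3 intrinsics, pixels), "k1" (the pictures are not rectified: a ray, as slopes to the right and down, at radius r is drawn at 1 + k1 r^2 times it, then the intrinsics apply), "extrinsics" (4x4, takes a point from camera to world coordinates). Camera axes: x right, y down, z forward; pixel columns grow to the right and rows downward; lengths in mm; the calibration is good to about 2 mm. A picture is of the moment at which its call begins: read the wrist's pose just before it. camera_params takes no time and is no camera call; for the wrist camera it gives the pose at the moment of the call.
- close_job(): hands the job in; it is judged then, once.
The state is a dict: "t": time; "qpos": joint angles; "qvel": joint speeds; "joint_torque": joint torques, N m; "ee_pos": TCP position; "orientation": TCP orientation; "ft_force": force on the tool from outside, world axes, zero at the start; "moment": the same for the moment, N m; "width": finger opening in mm; "grasp_force": force on a finger pad.
Only numpy, scipy, OpenCV 4.12 (cv2) and the standard library are available. Lean on these libraries where they do the work, as an engineer would, in place of code of your own. Each camera call takes 0.05 s, during which the arm holds its last target. There are 200 camera calls.

TASK

Open the staining dish for the next batch. First take the orange slide mailer off the blue lid and lay it flat in the top white slide tray; then tip the lid up by its front tab until it leans by itself, let go of, against the dish's grey back rest, and finally lift it off and stand it, tab upward, leaning in the aluminium lid stand. Never let the lid or the mailer drop to the bench, and leave the bottles, pens, tweezers and boxes around where they are.

Things in the scene. Friction and masses are not known exactly. Their poses are not given: they have to be found in the camera images.
- dish: White dish, fixed. Origin: centre of underside; x to its back, z up. Tub 100 mm wide, rim at z = 70 mm, walls 5 mm, front face x = -50, inside x = -45 to +43 mm; then a solid flat ledge at rim height, x = 43 to 66 mm, and a grey back rest 100 mm wide, its front face starting at x = 66 mm, rising 73 mm above the ledge, leaning back 0.21 rad.
- lid: Loose blue plate on the rim, 135 (x) x 100 x 8 mm, 0.14 kg. Origin: underside, mid-length; x to the back, z up when shut. Front tab x = -67.5 to -45.5 mm, 60 mm wide, white mark, juts 21 mm past the dish's front, underside free. Back edge lies on the ledge. Under it ribs 5 mm deep at y = +-40, x = -39 to 44 mm sit in the tub, 2.5 mm play. Tipped back it leans at about 102 degrees.
- mailer: Orange plastic slide mailer lying on the lid: 84 (x) x 32 (y) x 20 mm (z), about 0.05 kg. Origin: centre of the underside.
- tray: Stack of six white slide trays, fixed, 130 (x) x 170 (y) mm. Origin: centre of the stack's underside on the bench. The floor of the top tray is at z = 45 mm, with a rim 5 mm wide and 5 mm high all round. It may stand left or right of the dish.
- easel: Aluminium lid stand, fixed, left or right of the dish. Origin: on the bench; x to its back, z up. Base x = -38 to 62 mm, 120 mm wide, top z = 12 mm; front stop x = -21 to -15 mm, top z = 28 mm; rest 120 mm wide, leaning back 0.21 rad, its front from x = 18, z = 12 mm up to z = 95 mm. The lid's back edge stands in the 33 mm trough between stop and rest.
- oil: Bystander, loose: small amber immersion-oil bottle, 32 mm wide, 70 mm tall. Origin: centre of its underside.
- stain: Bystander, loose: purple stain bottle, 52 mm wide, 120 mm tall. Origin: centre of its underside.
- jar: Bystander, loose: clear glass jar, 56 mm wide, 85 mm tall. Origin: centre of its underside.
- coverslips: Bystander, loose: clear box of cover slips, 55 x 55 x 24 mm. Origin: centre of its underside.
- pen: Bystander, loose: grey pen lying on the bench, 145 mm long, 11 mm thick. Origin: centre of its underside.
- marker: Bystander, loose: green marker lying on the bench, 145 mm long, 11 mm thick. Origin: centre of its underside.
- tweezers: Bystander, loose: steel tweezers lying on the bench, 120 mm long, 6 mm thick. Origin: centre of its underside.
Not all that is in view belongs to the job. Of the things shaped like the lid, the blue one is meant. Leave any pink look-alike of the dish alone.

How it is judged (in metres and radians):
On the way, in this order (a step that is already met when the one before it is completed fails the run):
1. the mailer lies flat in the top tray, let go of (x of mailer in the frame of tray between -0.065 and 0.065 m and y of mailer in the frame of tray between -0.085 and 0.085 m and z of mailer in the frame of tray between 0.04 and 0.056 m and angle between mailer's own z axis and vertical below 0.2 rad and contact force between the fingers and mailer below 0.1 N), for 0.2 s.
2. the lid, tipped up on the dish, leans on the back rest by itself, untouched by the fingers (x of lid in the frame of dish between 0.02 and 0.11 m and y of lid in the frame of dish between -0.04 and 0.04 m and z of lid in the frame of dish between 0.115 and 0.16 m and angle between lid's own z axis and vertical between 1.6 and 2 rad and angle between lid's own x axis and vertical above 2.5 rad and contact force between lid and dish above 0.2 N and contact force between the fingers and lid below 0.1 N), for 0.3 s.
At the end, for the whole second after the job is handed in: The mailer lies flat (within 0.2 rad) in the top tray, its centre over the tray; the lid stands at rest in the lid stand with its back edge in the trough (within 35 mm of the middle sideways, square to it within 0.3 rad), tab upward, leaning on the rest (x of mailer in the frame of tray between -0.065 and 0.065 m and y of mailer in the frame of tray between -0.085 and 0.085 m and z of mailer in the frame of tray between 0.04 and 0.056 m and angle between mailer's own z axis and vertical below 0.2 rad and x of lid in the frame of easel between -0.01 and 0.055 m and y of lid in the frame of easel between -0.035 and 0.035 m and z of lid in the frame of easel between 0.062 and 0.098 m and angle between lid's own z axis and vertical between 1.15 and 2 rad and angle between lid's own x axis and vertical above 2.5 rad and angle between the y axis of lid and the y axis of easel, either way round below 0.3 rad and contact force between lid and easel above 0.2 N and linear speed of each of lid, mailer below 0.02 m/s); the robot touches nothing.
It fails at once if the lid drops to the bench (height (world z) of lid below 0.03 m).
It fails at once if the mailer drops to the bench or into the dish (height (world z) of mailer below 0.03 m).
It fails at once if a bystander is moved by more than 20 mm (distance of any of oil, stain, jar, coverslips, pen, marker, tweezers from where it was at the start of the episode above 0.02 m).
It also fails if it takes over 70 s, if anything falls off the work surface, if the arm or the gripper's body presses on something with over 40 N, if the wrist force passes 120 N, or if a joint passes its speed limit or range.

## Working session

There is one attempt and no reset: what is moved stays moved. The work goes in short steps, Python scripts to look and compute and a shell command to move; the robot and the scene stay as the last step left them, time stands still between calls to the robot, and variables do not carry over. Pictures are saved under pics/ and viewed, at most 10 in all, crops included, and the job is handed in when it is done.

```bash
mkdir -p pics; ls; cat > h.py <<'E'
import numpy as np, cv2
from scipy.spatial.transform import Rotation as R
from workcell import get_obs, get_image, camera_params
def cloud(name, save=None):
    p=camera_params(name); im,d=get_image(name)
    if save: cv2.imwrite(save, cv2.cvtColor(im,cv2.COLOR_RGB2BGR))
    K=np.array(p["camera_matrix"]); E=np.array(p["extrinsics"]); k=p["k1"]
    h,w=d.shape; v,u=np.mgrid[:h,:w]
    x=(u-K[0,2])/K[0,0]; y=(v-K[1,2])/K[1,1]
    rd=np.hypot(x,y); r=rd.copy()
    for _ in range(10): r=rd/(1+k*r*r)
    s=np.where(rd>0,r/np.maximum(rd,1e-9),1)
    P=np.stack([x*s*d,y*s*d,d],-1)@E[:3,:3].T+E[:3,3]
    P[d<=0]=np.nan
    return im,P
E
python3 - <<'E'
from h import *
for n in("scene","top"):
    im,P=cloud(n,f"pics/{n}0.png"); np.savez(f"{n}0.npz",im=im,P=P); print(n,camera_params(n))
o=get_obs(); print(o)
E
```

```text
pics
scene {'camera_matrix': array([[558.79609851,   0.        , 317.98793784],
       [  0.        , 558.79609851, 241.07937642],
       [  0.        ,   0.        ,   1.        ]]), 'k1': -0.10249753600463737, 'extrinsics': array([[ 4.06143807e-01,  5.74831829e-01, -7.10362989e-01,
         1.41518931e+03],
       [ 9.13552474e-01, -2.36988605e-01,  3.30542399e-01,
        -4.43333023e+02],
       [ 2.16583579e-02, -7.83201615e-01, -6.21390494e-01,
         8.40756674e+02],
       [ 0.00000000e+00,  0.00000000e+00,  0.00000000e+00,
         1.00000000e+00]])}
top {'camera_matrix': array([[523.05837546,   0.        , 314.03545538],
       [  0.        , 523.05837546, 230.55636725],
       [  0.        ,   0.        ,   1.        ]]), 'k1': -0.06093352197173237, 'extrinsics': array([[-8.36305333e-02, -9.74638505e-01,  2.07570997e-01,
         3.42513710e+02],
       [-9.96486452e-01,  8.27459394e-02, -1.29561201e-02,
        -5.39074781e+01],
       [-4.54812357e-03, -2.07925213e-01, -9.78134153e-01,
         1.12996515e+03],
       [ 0.00000000e+00,  0.00000000e+00,  0.00000000e+00,
         1.00000000e+00]])}
{'t': 0.1, 'qpos': array([ 1.09605521e+00,  4.23766844e-01,  1.63059021e+00, -9.44662809e-07,
        1.08862855e+00, -1.89818992e-02]), 'qvel': array([-0.00088929, -0.000867  , -0.00147334, -0.00054022,  0.00093809,
       -0.00196815]), 'joint_torque': array([ 4.50233219e-04, -5.45609021e+01, -2.74325699e+01,  6.45813136e-02,
        1.87549082e-02, -2.95893528e-05]), 'ee_pos': array([274.82779353, 560.77449662, 221.9871092 ]), 'orientation': array([-7.09647380e-01, -3.06004363e+00,  2.12180277e-03]), 'ft_force': array([-0.70012729,  0.14945021,  0.30391392]), 'moment': array([ 0.03963929, -0.03377667, -0.00274575]), 'grasp_force': 0.0, 'width': 88.16723073385279}
```

View pics/top0.png

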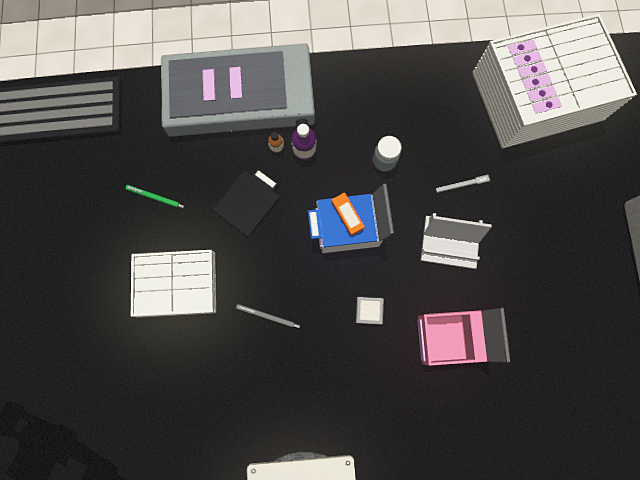

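View pics/scene0.png

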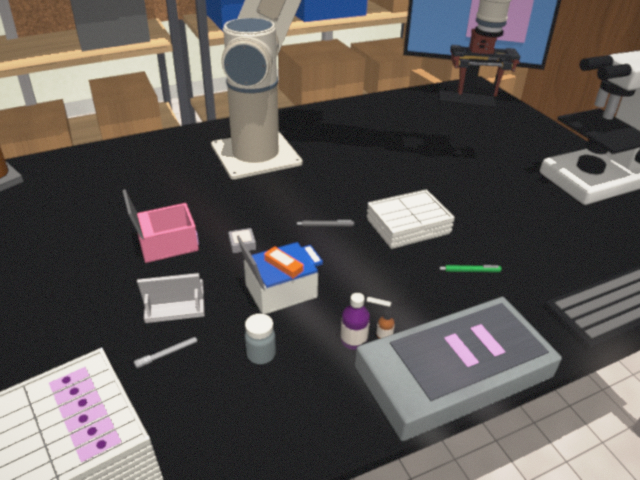

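The top view shows the lid (blue, 345,222) with its tab at (315,223), the mailer (348,213), the tray (173,283), the easel (455,243), the grey back rest (384,213). Look-alikes are the black plate with a white tab (247,203) and the pink dish (463,337). The big stack at (555,80) holds slides and is far larger than 130x170, so the tray at (173,283) should be the one meant. I'll measure these and make a crop to confirm.

```bash
cat > m.py <<'E'
from h import *
D={n:np.load(f"{n}0.npz") for n in("top","scene")}
def rect(Q,t):
    (c,s,a)=cv2.minAreaRect(Q[:,:2].astype(np.float32)); print(t,len(Q),"c",np.round(c,1),"size",np.round(s,1),"ang",round(a,1),"z",np.round(np.nanpercentile(Q[:,2],[5,50,95]),1))
def pr(n,box,z0,z1,t,hue=None):
    im,P=D[n]["im"],D[n]["P"]; u0,v0,u1,v1=box
    m=np.zeros(im.shape[:2],bool); m[v0:v1,u0:u1]=1
    m&=(P[...,2]>z0)&(P[...,2]<z1)
    if hue:
        h=cv2.cvtColor(im,cv2.COLOR_RGB2HSV); m&=(h[...,0]>=hue[0])&(h[...,0]<=hue[1])&(h[...,1]>110)
    rect(P[m],n+" "+t); return P[m]
for n,b in(("top",(290,170,410,270)),("scene",(230,225,340,320))):
    pr(n,b,60,110,"lid blue",(100,125)); pr(n,b,75,130,"mailer",(5,18))
pr("top",(120,240,225,330),38,60,"tray"); pr("scene",(360,180,465,250),38,60,"tray")
for n,b in(("top",(410,205,500,280)),("scene",(130,265,215,330))):
    for z in((5,20),(21,35),(35,55),(55,80),(80,120)): pr(n,b,*z,"easel")
for z in((85,100),(110,125),(125,140),(140,155)): pr("top",(370,175,405,260),*z,"backrest"); pr("scene",(228,225,275,310),*z,"br")
pr("top",(225,290,310,335),3,30,"pen"); pr("top",(350,290,390,330),10,60,"cov");pr("top",(430,170,495,195),3,30,"tweez");pr("top",(365,130,405,175),20,130,"jar");pr("top",(285,115,320,165),20,140,"stain")
pr("top",(415,300,515,370),20,160,"pink"); pr("top",(470,10,640,150),20,260,"bigstack")
pr("top",(210,165,280,240),2,60,"blackplate")
E
python3 m.py
python3 -c "
import cv2;a=cv2.imread('pics/top0.png')[160:330,110:510];cv2.imwrite('pics/crop.png',cv2.resize(a,(800,340),interpolation=2))"
```

```text
top lid blue 2012 c [ 582.9 -126.4] size [101.5 132.9] ang 2.1 z [74.9 78.1 81.5]
top mailer 388 c [ 592.3 -138.8] size [83.8 32. ] ang 22.9 z [ 88.3  97.9 101. ]
scene lid blue 1068 c [ 582.7 -131.6] size [105.9 143.3] ang 2.9 z [75.3 78.1 80.5]
scene mailer 364 c [ 585.3 -142.1] size [102.   35.5] ang 25.5 z [84.7 96.1 99.7]
top tray 5123 c [487.  237.9] size [172.2 131.2] ang 88.6 z [41.5 45.1 50.5]
scene tray 2426 c [487.1 237.8] size [175.7 138.1] ang 88.5 z [42.3 46.1 51.1]
top easel 1467 c [ 529.8 -374.5] size [199.9 165.4] ang 84.2 z [ 6.7 12.3 16.6]
top easel 357 c [ 535.7 -364. ] size [119.7  79.1] ang 75.7 z [22.3 27.6 33.2]
top easel 273 c [ 538.7 -364.8] size [120.1  77.8] ang 76.8 z [36.3 45.4 54.1]
top easel 317 c [ 548.1 -366. ] size [117.8  31.1] ang 63.7 z [56.9 68.2 79.1]
top easel 362 c [ 555.  -368.6] size [119.9  11.8] ang 75.7 z [81.8 92.5 97.2]
scene easel 984 c [ 510.3 -360.4] size [172.8 207.7] ang 74.2 z [ 6.1 12.5 17.4]
scene easel 258 c [ 538.1 -361.6] size [111.9  81.7] ang 76.0 z [21.7 28.  34.2]
scene easel 405 c [ 560.1 -370.2] size [119.4  35.9] ang 
[... 752 characters left out ...]
81 c [ 586.7 -213.4] size [101.8   6.4] ang 2.3 z [140.1 141.3 142.4]
top pen 584 c [413.1  46.8] size [180.8  93.3] ang 85.3 z [ 3.1  7.4 14.2]
top cov 711 c [ 397.3 -169.5] size [55.7 55.2] ang 82.0 z [20.2 24.2 27.6]
top tweez 433 c [ 664.8 -411.5] size [147.4  57.6] ang 85.2 z [3.2 5.2 9.6]
top jar 711 c [ 730.5 -239.6] size [52.1 53.2] ang 13.7 z [28.5 83.3 88. ]
top stain 921 c [790.4 -55.5] size [66.4 89.1] ang 88.1 z [ 26.3  68.5 120.7]
top pink 2855 c [ 326.3 -338.7] size [142.9 101.3] ang 88.6 z [ 32.7  71.5 139.9]
top bigstack 13985 c [ 859.5 -620.4] size [204.8 266.5] ang 11.5 z [ 45.1 135.5 140.6]
top blackplate 3081 c [661.4  82. ] size [158.5 172.3] ang 85.4 z [ 2.5 12.5 16.4]
```

View pics/crop.png

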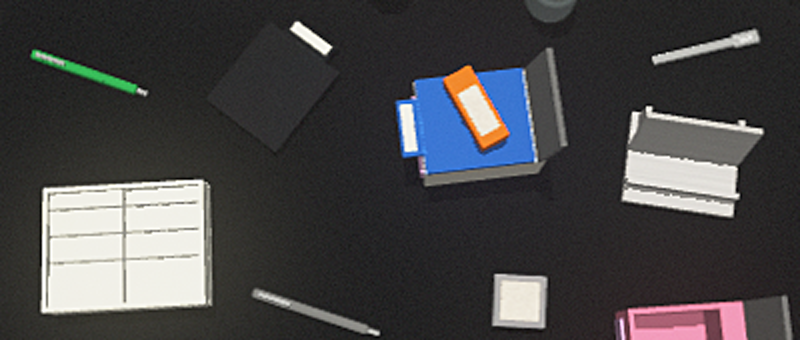

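```bash
cat >> h.py <<'E'
def goto(target, Rt=None):
    """tool-frame delta from the current pose: shift (mm) in present axes, and rotvec deg"""
    o=get_obs(); Rc=R.from_rotvec(o["orientation"]); d=Rc.inv().apply(np.array(target)-o["ee_pos"])
    tw=(Rc.inv()*Rt).as_rotvec(degrees=True) if Rt is not None else None
    print("shift mm",np.round(d,1),"twist",None if tw is None else np.round(tw,2)); return d,tw
def down(ang):  # tool down, tool y at ang deg
    a=np.radians(ang); y=np.array([np.cos(a),np.sin(a),0]); z=np.array([0,0,-1.]); return R.from_matrix(np.stack([np.cross(y,z),y,z],1))
E
cat > m2.py <<'E'
from m import *
print("-----")
for n,b in(("top",(290,170,410,270)),("scene",(230,225,340,320))):
    pr(n,b,94,104,"mailer top",(5,18)); 
def fr(Q,c,yaw):
    a=np.radians(yaw); q=Q[:,:2]-c; return np.c_[q@[np.cos(a),np.sin(a)],q@[-np.sin(a),np.cos(a)],Q[:,2]]
# easel profile in frame about (540,-365), yaw -14.3
for n,b in(("top",(410,205,500,280)),("scene",(130,265,215,330))):
    Q=D[n]["P"][b[1]:b[3],b[0]:b[2]].reshape(-1,3); Q=fr(Q,[540,-365],-14.3); Q=Q[(abs(Q[:,1])<75)&(Q[:,2]>4)]
    print(n)
    for z in range(6,102,6):
        s=Q[(Q[:,2]>=z)&(Q[:,2]<z+6)]
        if len(s)>10: print(z,len(s),"x",np.round(np.percentile(s[:,0],[2,25,50,75,98]),1),"y",np.round(np.percentile(s[:,1],[2,50,98]),1))
# dish back rest
for n,b in(("top",(290,170,410,270)),("scene",(228,225,340,320))):
    Q=D[n]["P"][b[1]:b[3],b[0]:b[2]].reshape(-1,3); Q=fr(Q,[583,-126.4],-87.8)
    for z in range(64,150,6):
        s=Q[(Q[:,2]>=z)&(Q[:,2]<z+6)&(Q[:,0]>50)&(Q[:,0]<110)]
        if len(s)>10: print("rest",n,z,len(s),"x",np.round(np.percentile(s[:,0],[2,50,98]),1),"y",np.round(np.percentile(s[:,1],[2,50,98]),1))
for n,b in(("top",(290,170,410,270)),("scene",(228,225,340,320))):
    P=D[n]["P"];im=D[n]["im"];h=cv2.cvtColor(im,cv2.COLOR_RGB2HSV)
    m=(h[...,0]>=100)&(h[...,0]<=125)&(h[...,1]>110)&(P[...,2]>72)&(P[...,2]<84); k=np.zeros_like(m);k[b[1]:b[3],b[0]:b[2]]=1
    Q=fr(P[m&k],[583,-126.4],-87.8); print("lid",n,np.round(np.percentile(Q,[1,99],axis=0),1), np.round(np.median(Q[:,2]),1))
    t=Q[Q[:,0]<-52]; print(" tab",np.round(np.percentile(t,[2,98],axis=0),1))
E
python3 m2.py | sed '1,/-----/d'; python3 -c "
from h import *
goto([592,-139,220],down(-67))"
```

```text
top mailer top 338 c [ 592.4 -139.2] size [83.8 32. ] ang 23.4 z [ 94.9  98.3 101. ]
scene mailer top 227 c [ 592.  -138.1] size [86.8 34.9] ang 24.6 z [ 94.7  97.6 100.3]
top
6 599 x [-60.  -48.5 -27.5 -12.9  33.3] y [-60.9  -0.5  59.3]
12 774 x [-59.1 -46.3 -24.5 -11.4  22.1] y [-59.    3.5  58.9]
18 109 x [-43.7 -37.4  -2.2  -1.   25.3] y [-58.9   3.8  55.8]
24 211 x [-43.5 -41.2 -38.6  -1.6   2. ] y [-58.   -0.7  58.8]
30 106 x [-43.3 -37.2   0.4   1.5  23.8] y [-57.    4.1  58.4]
36 81 x [-0.2  1.5  2.1  3.  34.1] y [-54.6   8.2  58.9]
42 82 x [ 1.4  3.   3.8  4.4 33.6] y [-57.2  -1.5  58.3]
48 84 x [ 3.1  4.4  5.5  6.6 36.9] y [-56.1   1.9  56.1]
54 69 x [ 3.8  5.1  6.   7.  33.1] y [-56.    4.2  56.7]
60 76 x [5.  6.4 7.3 7.9 9.7] y [-56.1  -2.3  59.6]
66 84 x [ 6.4  7.8  8.6  9.7 11. ] y [-58.2   2.8  59.2]
72 78 x [ 8.1  9.2 10.  10.8 12.4] y [-55.9  -1.7  56.9]
78 78 x [ 9.4 10.6 11.3 12.  14.1] y [-57.1   3.5  58.3]
84 84 x [10.1 11.8 12.4 13.1 15.6] y [-58.    4.1  59.6]
90 182 x [11.9 14.  16.1 18.2 20.4] y [-56.3  -1.5  56.9]
96 44 x [12.8 14.4 15.6 17.4 19.4] y [-56.1 
[... 2178 characters left out ...]

rest scene 106 20 x [78.  82.9 83.8] y [-44.   27.7  49.1]
rest scene 112 18 x [78.8 84.  85.1] y [-42.3  14.5  49.8]
rest scene 118 20 x [81.3 85.6 86.2] y [-40.7  23.5  52.2]
rest scene 124 24 x [81.3 86.6 87.7] y [-48.7  31.1  50.5]
rest scene 130 20 x [84.2 88.1 88.8] y [-39.   20.9  50.2]
rest scene 136 101 x [83.9 87.2 90.2] y [-48.2   1.7  49.8]
rest scene 142 18 x [84.2 86.1 89.9] y [-38.3  16.2  48.6]
lid top [[-65.  -50.3  73.5]
 [ 65.4  48.6  82.6]] 78.1
 tab [[-66.5 -30.2  73.8]
 [-52.5  29.9  81.1]]
lid scene [[-59.4 -50.9  74.2]
 [ 65.   50.8  81.5]] 78.1
 tab [[-66.4 -14.8  73.2]
 [-52.4  31.5  80.1]]
shift mm [-592.8 -488.7    2.7] twist [-4.0000e-02  9.0000e-02  1.3089e+02]
```

```bash
python3 -m creep '{"delta_pos":[[-0.0296,-0.0244,0],[-0.0296,-0.0244,0],[-0.0296,-0.0244,0],[-0.0296,-0.0244,0],[-0.0296,-0.0244,0],[-0.0296,-0.0244,0],[-0.0296,-0.0244,0],[-0.0296,-0.0244,0],[-0.0296,-0.0244,0],[-0.0296,-0.0244,0],[-0.0296,-0.0244,0],[-0.0296,-0.0244,0],[-0.0296,-0.0244,0],[-0.0296,-0.0244,0],[-0.0296,-0.0244,0],[-0.0296,-0.0244,0],[-0.0296,-0.0244,0],[-0.0296,-0.0244,0],[-0.0296,-0.0244,0],[-0.0296,-0.0244,0]],"twist":[[0,0,0],[0,0,0],[0,0,0],[0,0,0],[0,0,0],[0,0,0],[0,0,0],[0,0,0],[0,0,0],[0,0,0],[0,0,0],[0,0,0],[0,0,0],[0,0,0],[0,0,0],[0,0,0],[0,0,0],[0,0,0],[0,0,0],[0,0,0]]}'
python3 -m creep '{"delta_pos":[[0,0,0],[0,0,0],[0,0,0],[0,0,0],[0,0,0],[0,0,0],[0,0,0],[0,0,0],[0,0,0],[0,0,0],[0,0,0],[0,0,0],[0,0,0],[0,0,0],[0,0,0],[0,0,0],[0,0,0],[0,0,0],[0,0,0],[0,0,0]],"twist":[[0,0,6.9],[0,0,6.9],[0,0,6.9],[0,0,6.9],[0,0,6.9],[0,0,6.9],[0,0,6.9],[0,0,6.9],[0,0,6.9],[0,0,6.9],[0,0,6.9],[0,0,6.9],[0,0,6.9],[0,0,6.9],[0,0,6.9],[0,0,6.9],[0,0,6.9],[0,0,6.9],[0,0,6.9],[0,0,0]]}'
python3 - <<'E'
from h import *
print(np.round(get_obs()["qpos"],2)); goto([592.3,-139,83],down(-66.5))
im,P=cloud("wrist"); h=cv2.cvtColor(im,cv2.COLOR_RGB2HSV); m=(h[...,0]>=5)&(h[...,0]<=18)&(h[...,1]>110)
Q=P[m&(P[...,2]>92)&(P[...,2]<104)]; print(cv2.minAreaRect(Q[:,:2].astype(np.float32)),np.median(Q[:,2]))
m=(h[...,0]>=100)&(h[...,0]<=125)&(h[...,1]>110)&(P[...,2]>70)&(P[...,2]<85);Q=P[m];print(len(Q),cv2.minAreaRect(Q[:,:2].astype(np.float32)),np.median(Q[:,2]))
E
```

```text
t: 1.77
ee_pos: [592.0, -139.5, 222.3]
orientation: [-0.71, -3.06, -0.0]
ft_force: [-0.1, 0.9, -0.0]
width: 87.6
grasp_force: 0.0
t: 3.43
ee_pos: [591.5, -137.5, 222.3]
orientation: [-3.081, -0.614, 0.001]
ft_force: [-0.5, 0.2, 1.1]
width: 88.2
grasp_force: 0.0
[-0.25  0.4   1.67  0.    1.07  0.93]
shift mm [  0.2   1.8 139.3] twist [-0.03  0.04 -0.96]
((592.7060546875, -136.87197875976562), (83.48249816894531, 30.926626205444336), 24.03494644165039) 98.12489377344781
11336 ((581.900390625, -125.88841247558594), (100.64313507080078, 137.31800842285156), 2.000951051712036) 78.18069072707954
```

```bash
python3 -m creep '{"delta_pos":[[0,0.001,0.013],[0,0,0.013],[0,0,0.013],[0,0,0.013],[0,0,0.013],[0,0,0.013],[0,0,0.013],[0,0,0.013],[0,0,0.013],[0,0,0.013],[0,0,0.004],[0,0,0.003],[0,0,0]],"twist":[[0,0,-0.5],[0,0,0],[0,0,0],[0,0,0],[0,0,0],[0,0,0],[0,0,0],[0,0,0],[0,0,0],[0,0,0],[0,0,0],[0,0,0],[0,0,0]]}'
python3 -m creep '{"delta_pos":[[0,0,0],[0,0,0],[0,0,0],[0,0,0],[0,0,0],[0,0,0],[0,0,0],[0,0,0]],"twist":[[0,0,0],[0,0,0],[0,0,0],[0,0,0],[0,0,0],[0,0,0],[0,0,0],[0,0,0]]}' 0.2
python3 -m creep '{"delta_pos":[[0,0,-0.005],[0,0,-0.015],[0,0,-0.02],[0,0,-0.02],[0,0,-0.02],[0,0,-0.02],[0,0,0]],"twist":[[0,0,0],[0,0,0],[0,0,0],[0,0,0],[0,0,0],[0,0,0],[0,0,0]]}'
python3 - <<'E'
from h import *
goto([487,238,184])
E
```

```text
t: 4.57
ee_pos: [592.1, -138.4, 85.1]
orientation: [-3.077, -0.634, 0.001]
ft_force: [0.2, -0.8, 0.0]
width: 87.7
grasp_force: 0.0
t: 5.23
ee_pos: [592.2, -138.5, 85.8]
orientation: [3.077, 0.634, 0.0]
ft_force: [-0.6, -0.3, 0.2]
width: 37.8
grasp_force: 0.0
t: 5.82
ee_pos: [594.6, -139.1, 190.0]
orientation: [3.074, 0.633, 0.01]
ft_force: [1.1, 0.0, -1.0]
width: 31.9
grasp_force: 30.0
shift mm [  50.2 -388.9    4.6] twist None
```

```bash
python3 -m creep '{"delta_pos":[[0.004,-0.032,0],[0.004,-0.032,0],[0.004,-0.032,0],[0.004,-0.032,0],[0.004,-0.032,0],[0.004,-0.032,0],[0.004,-0.032,0],[0.004,-0.032,0],[0.004,-0.032,0],[0.004,-0.032,0],[0.004,-0.032,0.02],[0.004,-0.032,0.02],[0,0,0.02],[0,0,0]],"twist":[[0,0,0],[0,0,0],[0,0,0],[0,0,0],[0,0,0],[0,0,0],[0,0,0],[0,0,0],[0,0,0],[0,0,0],[0,0,0],[0,0,0],[0,0,0],[0,0,0]]}'
python3 - <<'E'
from h import *
o=get_obs();print(o["ee_pos"],o["orientation"],o["width"],np.round(o["qpos"],2))
for n in("scene","top"):
    im,P=cloud(n); h=cv2.cvtColor(im,cv2.COLOR_RGB2HSV); m=(h[...,0]>=5)&(h[...,0]<=18)&(h[...,1]>110)
    m&=(np.linalg.norm(P[...,:2]-o["ee_pos"][:2],axis=-1)<70)&(P[...,2]>60)
    Q=P[m]; print(n,len(Q),np.round(np.percentile(Q,[2,50,98],axis=0),1))
goto([487,238,55],down(-66.6))
E
```

```text
t: 6.98
ee_pos: [481.2, 233.5, 121.8]
orientation: [3.074, 0.639, -0.01]
ft_force: [-1.8, -1.5, -0.2]
width: 31.6
grasp_force: 30.0
[481.20936099 233.5459752  121.83362062] [ 3.07443411  0.63851984 -0.01033039] 31.627219117113608 [ 0.43  0.44  1.89 -0.    0.82  1.59]
scene 454 [[447.4 202.8 113.8]
 [500.1 227.2 130.7]
 [525.6 263.3 287.1]]
top 173 [[441.4 195.9 117.4]
 [452.8 213.6 131.3]
 [499.6 235.5 204.3]]
shift mm [ 5.3 -3.5 69.8] twist [ 0.01  0.15 -0.09]
```

```bash
python3 -m creep '{"delta_pos":[[0.005,-0.003,0.012],[0,0,0.012],[0,0,0.012],[0,0,0.012],[0,0,0.008],[0,0,0.004],[0,0,0.003],[0,0,0.002],[0,0,0],[0,0,0]],"twist":[[0,0,0],[0,0,0],[0,0,0],[0,0,0],[0,0,0],[0,0,0],[0,0,0],[0,0,0],[0,0,0],[0,0,0]]}'
```

```text
t: 7.92
ee_pos: [488.1, 238.0, 60.9]
orientation: [-3.077, -0.634, -0.001]
ft_force: [0.3, 0.5, -0.4]
width: 31.5
grasp_force: 30.0
```

```bash
python3 -m creep '{"delta_pos":[[0,0,0.002],[0,0,0.002],[0,0,0.001],[0,0,0],[0,0,0]],"twist":[[0,0,0],[0,0,0],[0,0,0],[0,0,0],[0,0,0]]}'
```

```text
t: 8.33
ee_pos: [488.1, 238.0, 56.1]
orientation: [-3.077, -0.634, -0.001]
ft_force: [-0.4, -1.0, 5.3]
width: 31.6
grasp_force: 30.0
```

```bash
python3 -m creep '{"delta_pos":[[0,0,0],[0,0,0],[0,0,0],[0,0,0],[0,0,0],[0,0,-0.01],[0,0,-0.02],[0,0,-0.03],[0,0,-0.03],[0,0,-0.03],[0,0,0]],"twist":[[0,0,0],[0,0,0],[0,0,0],[0,0,0],[0,0,0],[0,0,0],[0,0,0],[0,0,0],[0,0,0],[0,0,0],[0,0,0]]}' 0.65
cat >> h.py <<'E'
DO=np.array([581.6,-129.5,0.]); DY=-87.8
EO=np.array([519.2,-359.7,0.]); EY=-14.3
def pose(O,yaw,x,y,z,th):
    Rz=R.from_euler("z",yaw,degrees=True); t=np.radians(th)
    M=np.array([[0,1,0],[np.sin(t),0,np.cos(t)],[np.cos(t),0,-np.sin(t)]]).T
    return O+Rz.apply([x,y,z]), Rz*R.from_matrix(M)
E
python3 - <<'E'
from h import *
p,Rt=pose(DO,DY,-117.8,0,112.5,30); print(p)
d,tw=goto(p,Rt)
im,P=cloud("top"); h=cv2.cvtColor(im,cv2.COLOR_RGB2HSV); m=(h[...,0]>=5)&(h[...,0]<=18)&(h[...,1]>110)&(P[...,0]<580)&(P[...,1]>100)
Q=P[m&(P[...,2]<75)]; print(len(Q),cv2.minAreaRect(Q[:,:2].astype(np.float32)) if len(Q) else 0,np.median(Q[:,2]))
E
```

```text
t: 9.25
ee_pos: [491.1, 239.4, 181.9]
orientation: [-3.075, -0.634, -0.015]
ft_force: [0.8, -0.0, 0.2]
width: 57.2
grasp_force: 0.0
[577.07791609 -11.78682845 112.5       ]
shift mm [-21.  264.7  69.1] twist [-59.41 -11.53  18.83]
244 ((370.21795654296875, 184.65435791015625), (302.8067932128906, 31.401744842529297), 23.80267333984375) 63.793401269843116
```

```bash
python3 -m creep '{"delta_pos":[[-0.003,0.033,0],[-0.003,0.033,0],[-0.003,0.033,0.005],[-0.003,0.033,0.005],[-0.003,0.033,0.005],[-0.003,0.033,0.01],[-0.003,0.033,0.01],[0,0.033,0.01],[0,0,0],[0,0,0],[0,0,0],[0,0,0],[0,0,0],[0,0,0],[0,0,0],[0,0,0],[0,0,0],[0,0,0],[0,0,0],[0,0,0]],"twist":[[0,0,0],[0,0,0],[0,0,0],[0,0,0],[0,0,0],[0,0,0],[0,0,0],[0,0,0],[-5.94,-1.15,1.88],[-5.94,-1.15,1.88],[-5.94,-1.15,1.88],[-5.94,-1.15,1.88],[-5.94,-1.15,1.88],[-5.94,-1.15,1.88],[-5.94,-1.15,1.88],[-5.94,-1.15,1.88],[-5.94,-1.15,1.88],[-5.94,-1.15,1.88],[0,0,0],[0,0,0]]}' 0.34
python3 - <<'E'
from h import *
print(np.round(get_obs()["qpos"],2),get_obs()["qvel"].round(2))
p,Rt=pose(DO,DY,-117.8,0,112.5,30); goto(p,Rt)
p,Rt=pose(DO,DY,-48.5,0,72.5,30); goto(p,Rt)
E
```

```text
t: 10.97
ee_pos: [572.1, -12.5, 128.4]
orientation: [2.095, 0.053, 0.01]
ft_force: [0.7, 0.4, -0.2]
width: 30.0
grasp_force: 0.0
[ 0.41  0.77  1.73 -0.97  1.36  2.52] [-0.02 -0.06  0.    0.   -0.01 -0.01]
shift mm [  5.3 -14.    7.5] twist [-0.08  0.23  0.84]
shift mm [  5.6 -13.8  87.5] twist [-0.08  0.23  0.84]
```

```bash
python3 -m creep '{"delta_pos":[[0.0025,-0.007,0.004],[0.003,-0.007,0.004],[0,0,0.01],[0,0,0.01],[0,0,0.01],[0,0,0]],"twist":[[0,0,0],[0,0,0],[0,0,0],[0,0,0],[0,0,0],[0,0,0]]}'
python3 - <<'E'
from h import *
print(np.round(get_obs()["qpos"],3))
p,Rt=pose(DO,DY,-48.5,0,72.5,30); goto(p,Rt)
im,P=cloud("wrist","pics/w1.png"); h=cv2.cvtColor(im,cv2.COLOR_RGB2HSV)
m=(h[...,0]>=100)&(h[...,0]<=125)&(h[...,1]>110)&(P[...,2]>55)&(P[...,2]<95)&(P[...,0]>500)&(P[...,0]<660)
Q=R.from_euler("z",-DY,degrees=True).apply(P[m]-DO); print(len(Q),np.percentile(Q,[0.5,50,99.5],axis=0).round(1))
t=Q[Q[:,0]<-56]; print(np.percentile(t,[0.5,50,99.5],axis=0).round(1))
E
```

```text
t: 11.47
ee_pos: [580.6, -40.9, 100.9]
orientation: [2.096, 0.049, 0.006]
ft_force: [-0.5, 0.3, 0.9]
width: 30.0
grasp_force: 0.0
[ 0.358  0.81   1.735 -1.011  1.31   2.54 ]
shift mm [-1.9 -4.5 48.9] twist [-0.11  0.5   0.77]
11825 [[-73.  -48.5  71. ]
 [-23.8   8.5  78. ]
 [ 61.9  50.7  78.8]]
[[-73.7 -28.7  70.4]
 [-71.9   5.7  75.9]
 [-56.4  31.   78.9]]
```

View pics/w1.png

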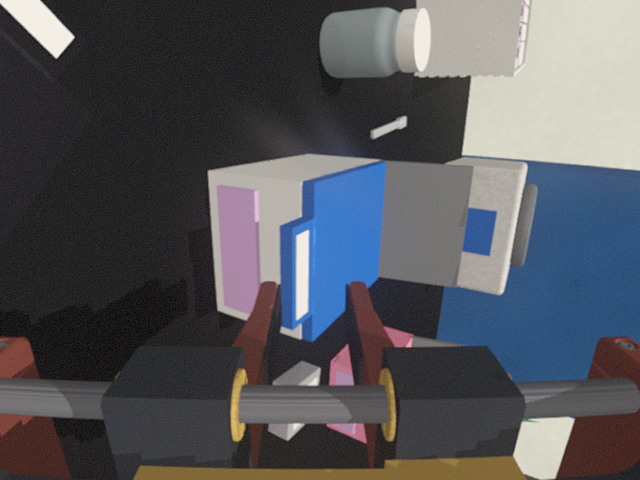

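```bash
python3 -m creep '{"delta_pos":[[0,0,0],[0,0,0],[0,0,0]],"twist":[[5,0.2,0.4],[5,0.2,0.4],[0,0,0]]}' 0.41
python3 - <<'E'
from h import *
o=get_obs();print(np.round(o["qpos"],3))
p,Rt=pose(DO,DY,-47.4,0,71.8,40); goto(p,Rt)
Rz=R.from_euler("z",DY,degrees=True); print("dish coords",Rz.inv().apply(o["ee_pos"]-DO))
E
```

```text
t: 11.77
ee_pos: [582.2, -39.3, 103.5]
orientation: [2.274, 0.038, 0.025]
ft_force: [0.9, 0.3, 0.4]
width: 35.7
grasp_force: 0.0
[ 0.311  0.72   1.766 -0.923  1.171  2.457]
shift mm [-4.1  3.6 53.1] twist [-0.32 -0.08 -0.3 ]
dish coords [-90.15518885   4.04296588 103.4519823 ]
```

```bash
python3 -m creep '{"delta_pos":[[-0.002,0.001,0],[-0.002,0.001,0],[0,0,0.009],[0,0,0.009],[0,0,0.009],[0,0,0.009],[0,0,0.009],[0,0,0.008],[0,0,0],[0,0,0]],"twist":[[0,0,0],[0,0,0],[0,0,0],[0,0,0],[0,0,0],[0,0,0],[0,0,0],[0,0,0],[0,0,0],[0,0,0]]}'
python3 - <<'E'
from h import *
o=get_obs();print(np.round(o["qpos"],3))
Rz=R.from_euler("z",DY,degrees=True); print("dish coords",Rz.inv().apply(o["ee_pos"]-DO))
p,Rt=pose(DO,DY,-47.4+22,0,71.8+78,40); goto(p,Rt)
im,P=cloud("wrist","pics/w2.png"); cloud("scene","pics/s2.png")
E
python3 -c "
import cv2,numpy as np
a=cv2.imread('pics/w2.png')[120:420,150:550];b=cv2.imread('pics/s2.png')[180:330,200:400]
cv2.imwrite('pics/c2.png',np.hstack([a,cv2.resize(b,(400,300))]))"
```

```text
t: 12.6
ee_pos: [578.4, -81.0, 68.2]
orientation: [2.27, 0.042, 0.019]
ft_force: [-0.1, 0.1, -0.3]
width: 35.4
grasp_force: 0.0
[ 0.247  0.77   1.797 -0.997  1.1    2.502]
dish coords [-48.54307457  -1.30822157  68.19206963]
shift mm [  1.3  77.3 -34.9] twist [-0.09  0.08 -0.05]
```

View pics/c2.png

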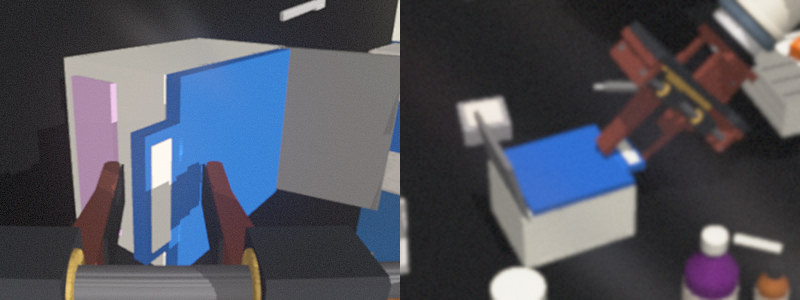

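```bash
python3 -m creep '{"delta_pos":[[0.001,0.0046,-0.0032],[0,0.0046,-0.0032],[0,0.0046,-0.0032],[0,0.0046,-0.0032],[0,0.0046,-0.0032],[0,0.0046,-0.0032],[0,0.0046,-0.0032],[0,0.0046,-0.0032],[0,0.005,-0.0011],[0,0.005,-0.0011],[0,0.005,-0.0011],[0,0.005,-0.0011],[0,0.005,-0.0011],[0,0.005,-0.0011],[0,0.005,-0.0011],[0,0.005,-0.0011],[0,0,0],[0,0,0]],"twist":[[0,0,0],[0,0,0],[0,0,0],[0,0,0],[0,0,0],[0,0,0],[0,0,0],[0,0,0],[0,0,0],[0,0,0],[0,0,0],[0,0,0],[0,0,0],[0,0,0],[0,0,0],[0,0,0],[0,0,0],[0,0,0]]}'
cat > lid.py <<'E'
import sys
from h import *
# fit the lid in the frame O,yaw: blue points -> plane and extents along it
def look(names,O,yaw,save=None):
    o=get_obs(); Rz=R.from_euler("z",yaw,degrees=True).inv()
    print("TCP",Rz.apply(o["ee_pos"]-O).round(1),"w",round(o["width"],1),"F",o["ft_force"].round(1),"q",o["qpos"].round(2))
    t=(Rz*R.from_rotvec(o["orientation"])).as_matrix(); print("tool z",t[:,2].round(3),"pitch",np.degrees(np.arctan2(-t[2,2],t[0,2])).round(1))
    for n in names:
        im,P=cloud(n,save and f"pics/{save}{n}.png"); h=cv2.cvtColor(im,cv2.COLOR_RGB2HSV)
        m=(h[...,0]>=100)&(h[...,0]<=125)&(h[...,1]>110)&(P[...,2]>20)&(P[...,2]<450)&(np.linalg.norm(P[...,:2]-O[:2],axis=-1)<170)
        m=cv2.erode(m.astype(np.uint8),np.ones((3,3)))>0
        Q=Rz.apply(P[m]-O)
        if len(Q)<60: print(n,"few",len(Q)); continue
        c=np.median(Q,0); 
        for _ in range(6):
            u,s,vt=np.linalg.svd(Q-Q.mean(0),full_matrices=False); nrm=vt[2]*np.sign(vt[2][0]+1e-9); r=(Q-Q.mean(0))@nrm
            Q=Q[abs(r-np.median(r))<max(3,2*r.std())]
        print(n,len(Q),"normal",nrm.round(3),"min",np.percentile(Q,1,axis=0).round(1),"med",np.median(Q,0).round(1),"max",np.percentile(Q,99,axis=0).round(1))
        lo=Q[Q[:,2]<np.percentile(Q[:,2],4)].mean(0); hi=Q[Q[:,2]>np.percentile(Q[:,2],96)].mean(0); print("  low",lo.round(1),"high",hi.round(1))
if __name__=="__main__":
    fr=(EO,EY) if sys.argv[2]=="e" else (DO,DY); look(sys.argv[1].split(","),*fr,sys.argv[3] if len(sys.argv)>3 else None)
E
python3 lid.py scene,wrist d s3
```

```text
t: 14.2
ee_pos: [580.6, -103.7, 149.8]
orientation: [2.271, 0.042, 0.021]
ft_force: [-0.3, 1.0, -0.8]
width: 36.3
grasp_force: 0.3
TCP [-25.8   0.  149.8] w 36.3 F [-0.3  1.  -0.8] q [ 0.21  0.63  1.81 -0.97  1.15  2.37]
tool z [ 0.765 -0.    -0.644] pitch 40.1
scene 1545 normal [ 0.569 -0.008  0.823] min [-26.6 -43.6  80.8] med [ 16.4   7.6 110.7] max [ 60.7  50.3 141.3]
  low [58.5 22.6 81.6] high [-25.2  12.9 140.7]
wrist 5276 normal [0.54  0.002 0.842] min [-48.1 -45.1  82.4] med [-15.   12.2 131.3] max [ 58.   50.7 151.8]
  low [55.3  0.2 84.1] high [-46.    2.  151.6]
```

```bash
python3 -m creep '{"delta_pos":[[0,0,0],[0,0,0],[0,0,0],[0,0,0],[0,0,0],[0,0,0],[0,0,0],[0,0,0],[0,0,0],[0,0,0]],"twist":[[0,0,0],[0,0,0],[0,0,0],[0,0,0],[0,0,0],[0,0,0],[0,0,0],[0,0,0],[0,0,0],[0,0,0]]}' 0
python3 lid.py scene,wrist d s4
```

```text
t: 15.13
ee_pos: [580.6, -103.6, 149.6]
orientation: [2.271, 0.042, 0.021]
ft_force: [-0.2, 0.5, -0.4]
width: 7.6
grasp_force: 30.0
TCP [-25.9  -0.  149.6] w 7.6 F [-0.2  0.5 -0.4] q [ 0.21  0.63  1.81 -0.97  1.15  2.37]
tool z [ 0.765 -0.    -0.644] pitch 40.1
scene 1476 normal [ 0.65  -0.008  0.76 ] min [-19.6 -43.4  80.8] med [ 20.2   7.4 115.8] max [ 61.   50.1 150.3]
  low [59.3 26.6 82.1] high [-18.2   7.1 149.5]
wrist 3244 normal [ 0.644 -0.002  0.765] min [-41.8 -46.3  97.7] med [-37.9  19.3 158.3] max [ 34.4  50.8 162.9]
  low [ 24.1  50.6 106.8] high [-37.6   3.4 162.8]
```

```bash
python3 -m creep '{"delta_pos":[[0,0.0079,0.0003],[0,0.0079,0.0003],[0,0.0079,0.0003],[0,0.0079,0.0003],[0,0.0079,0.0003],[0,0.0079,0.0003],[0,0.0079,0.0003],[0,0.0079,0.0003],[0,0.0079,0.0003],[0,0.0079,0.0003],[0,0.0079,0.0003],[0,0.0079,0.0003],[0,0.0079,0.0003],[0,0.0079,0.0003],[0,0,0],[0,0,0]],"twist":[[4,0,0],[4,0,0],[4,0,0],[4,0,0],[4,0,0],[4,0,0],[4,0,0],[4,0,0],[4,0,0],[4,0,0],[4,0,0],[4,0,0],[4,0,0],[4,0,0],[0,0,0],[0,0,0]]}'
python3 lid.py scene,top d s5
```

```text
t: 16.57
ee_pos: [584.0, -203.5, 188.7]
orientation: [-3.036, -0.053, 0.002]
ft_force: [-0.7, -1.3, 0.1]
width: 7.9
grasp_force: 30.0
TCP [ 74.1  -0.4 188.7] w 7.9 F [-0.7 -1.3  0.1] q [-0.4   0.47  1.64  0.11  1.07  1.08]
tool z [-0.105  0.001 -0.994] pitch 96.0
scene 294 normal [ 0.996  0.016 -0.086] min [ 67.1 -29.3 101.1] med [ 73.8  31.3 155.9] max [ 77.7  53.2 205.7]
  low [ 67.8  50.5 103.2] high [ 76.4  22.7 204.2]
top few 0
```

View pics/s5scene.png

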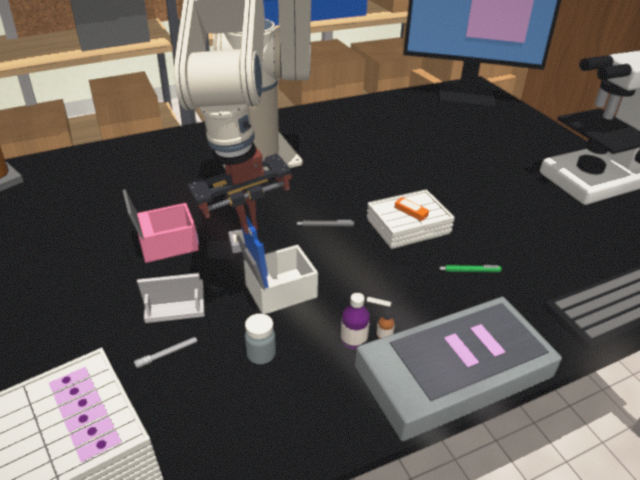

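```bash
python3 -m creep '{"delta_pos":[[0,0.005,0],[0,0.005,0],[0,0,0.001],[0,0,0.001],[0,0,0.001],[0,0,0]],"twist":[[2.5,0,0],[2.5,0,0],[0,0,0],[0,0,0],[0,0,0],[0,0,0]]}'
python3 lid.py scene d s6
```

```text
t: 17.17
ee_pos: [585.1, -211.4, 187.3]
orientation: [-2.951, -0.058, 0.002]
ft_force: [-5.5, -1.6, 15.5]
width: 7.8
grasp_force: 30.0
TCP [ 81.9   0.4 187.3] w 7.8 F [-5.5 -1.6 15.5] q [-0.45  0.5   1.61  0.19  1.13  0.99]
tool z [-0.189  0.002 -0.982] pitch 100.9
scene 204 normal [ 0.984  0.042 -0.174] min [ 67.  -14.7 100.7] med [ 79.5  39.9 160.9] max [ 86.3  53.3 203.6]
  low [ 67.6  50.2 103.4] high [ 85.1  20.9 203.2]
```

```bash
python3 -m creep '{"delta_pos":[[0,0,-0.0005],[0,0,-0.0005],[0,0,0]],"twist":[[0,0,0],[0,0,0],[0,0,0]]}'
python3 -m creep '{"delta_pos":[[0,0,0],[0,0,0],[0,0,0],[0,0,0],[0,0,0],[0,0,0],[0,0,0],[0,0,0],[0,0,0],[0,0,0]],"twist":[[0,0,0],[0,0,0],[0,0,0],[0,0,0],[0,0,0],[0,0,0],[0,0,0],[0,0,0],[0,0,0],[0,0,0]]}' 0.4
python3 lid.py scene,wrist d s7
```

```text
t: 17.47
ee_pos: [585.0, -211.1, 187.4]
orientation: [-2.95, -0.058, 0.003]
ft_force: [-2.6, -1.9, 9.5]
width: 7.6
grasp_force: 30.0
t: 18.3
ee_pos: [584.6, -211.9, 185.6]
orientation: [-2.947, -0.055, 0.004]
ft_force: [0.2, -0.1, 0.9]
width: 35.2
grasp_force: 0.0
TCP [ 82.5  -0.2 185.6] w 35.2 F [ 0.2 -0.1  0.9] q [-0.45  0.5   1.61  0.19  1.13  0.99]
tool z [-0.193  0.001 -0.981] pitch 101.1
scene 144 normal [ 0.965  0.008 -0.262] min [ 68.  -20.6 105.6] med [ 84.4  49.2 170.7] max [ 94.6  53.2 203.5]
  low [ 68.6  49.9 107.1] high [ 92.8 -14.5 203.4]
wrist 4515 normal [ 0.953 -0.022 -0.302] min [ 62.3 -39.4 108.9] med [ 87.1   6.9 191.1] max [ 94.1  49.  203.6]
  low [ 64.3 -29.3 116.5] high [ 88.9   1.1 203.5]
```

```bash
python3 -m creep '{"delta_pos":[[0,0,0],[0,0,0],[0,0,0],[0,0,0],[0,0,0],[0,0.001,0.004],[0,0.001,0.004],[0,0,0]],"twist":[[0,0,0],[0,0,0],[0,0,0],[0,0,0],[0,0,0],[1,0,0],[0.5,0,0],[0,0,0]]}'
python3 lid.py scene d s8
```

```text
t: 19.07
ee_pos: [584.1, -212.3, 176.2]
orientation: [-2.919, -0.054, 0.007]
ft_force: [-0.6, 0.5, 0.7]
width: 35.1
grasp_force: 0.0
TCP [ 82.8  -0.7 176.2] w 35.1 F [-0.6  0.5  0.7] q [-0.46  0.52  1.61  0.21  1.13  0.97]
tool z [-0.22  -0.    -0.976] pitch 102.7
scene 134 normal [ 0.962 -0.023 -0.274] min [ 67.8 -19.9 106.2] med [ 86.3  49.  174.9] max [ 93.6  53.3 203.3]
  low [ 68.9  50.7 107.8] high [ 92.5  -1.2 203.2]
```

```bash
python3 -c "
import cv2,numpy as np
a=cv2.imread('pics/s8scene.png')[150:330,160:400];b=cv2.imread('pics/s7wrist.png')
cv2.imwrite('pics/c8.png',np.hstack([cv2.resize(a,(400,300)),cv2.resize(b,(400,300))]))"
```

```text
(no output)
```

View pics/c8.png

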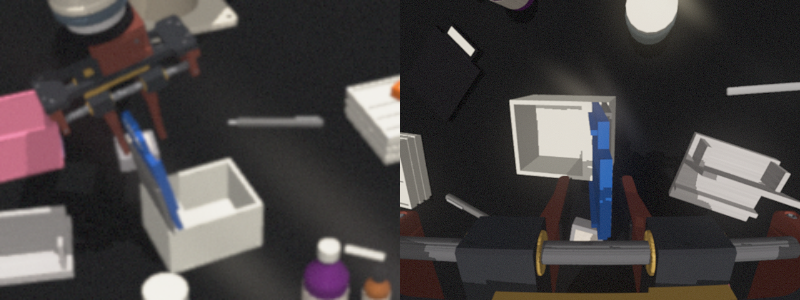

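Left crop: the lid leans on the back rest (150,170) between the open fingers. Right crop: the wrist view shows a clear gap on both sides of it. I'll regrip and lift.

```bash
python3 -m creep '{"delta_pos":[[0,0,0],[0,0,0],[0,0,0],[0,0,0],[0,0,0],[0,0,0],[0,0,0],[0,0,0],[0,0,0]],"twist":[[0,0,0],[0,0,0],[0,0,0],[0,0,0],[0,0,0],[0,0,0],[0,0,0],[0,0,0],[0,0,0]]}' 0
python3 -m creep '{"delta_pos":[[0,0,-0.005],[0,0,-0.01],[0,0,-0.015],[0,0,-0.02],[0,0,-0.02],[0,0,-0.02],[0,0,-0.02],[0,0,0],[0,0,0]],"twist":[[0,0,0],[0,0,0],[0,0,0],[0,0,0],[0,0,0],[0,0,0],[0,0,0],[0,0,0],[0,0,0]]}'
python3 lid.py scene,wrist d s9
python3 - <<'E'
from h import *
# target over the easel: pitch 100, bottom mid (trough) at x=9, bottom 75 above base, TCP ~106 from the back edge
p,Rt=pose(EO,EY,10+106*np.sin(np.radians(10)),0,get_obs()["ee_pos"][2],100); print(p); goto(p,Rt)
E
```

```text
t: 19.87
ee_pos: [584.7, -212.2, 177.5]
orientation: [-2.921, -0.055, 0.005]
ft_force: [-1.0, -0.3, 0.1]
width: 7.4
grasp_force: 30.0
t: 20.62
ee_pos: [585.9, -236.7, 286.1]
orientation: [-2.922, -0.055, 0.001]
ft_force: [-1.4, -0.9, -0.7]
width: 7.7
grasp_force: 30.0
TCP [1.073e+02 2.000e-01 2.861e+02] w 7.7 F [-1.4 -0.9 -0.7] q [-0.5   0.42  1.49  0.19  1.34  0.98]
tool z [-0.217  0.003 -0.976] pitch 102.5
scene 351 normal [ 0.978  0.034 -0.207] min [ 86.2 -26.3 189.8] med [102.1  34.5 250.2] max [113.6  53.  312.2]
  low [ 87.8  36.2 192.9] high [113.2  17.2 311.2]
wrist 3363 normal [ 0.955 -0.022 -0.295] min [ 94.2 -24.8 262.3] med [109.7  18.2 309.4] max [114.8  49.8 311.4]
  low [ 97.9  43.1 271.3] high [109.2   6.  311.3]
[ 546.7265458  -366.71642854  283.75372934]
shift mm [-43.  126.3 -28.3] twist [ -2.3  -14.41 -72.12]
```

```bash
python3 -m creep '{"delta_pos":[[-0.006,0.018,-0.004],[-0.006,0.018,-0.004],[-0.006,0.018,-0.004],[-0.006,0.018,-0.004],[-0.006,0.018,-0.004],[-0.006,0.018,-0.004],[-0.006,0.018,-0.004],[0,0,0],[0,0,0],[0,0,0],[0,0,0],[0,0,0],[0,0,0],[0,0,0],[0,0,0],[0,0,0],[0,0,0],[0,0,0],[0,0,0],[0,0,0]],"twist":[[0,0,0],[0,0,0],[0,0,0],[0,0,0],[0,0,0],[0,0,0],[0,0,0],[-0.19,-1.2,-6],[-0.19,-1.2,-6],[-0.19,-1.2,-6],[-0.19,-1.2,-6],[-0.19,-1.2,-6],[-0.19,-1.2,-6],[-0.19,-1.2,-6],[-0.19,-1.2,-6],[-0.19,-1.2,-6],[-0.19,-1.2,-6],[-0.19,-1.2,-6],[-0.19,-1.2,-6],[0,0,0]]}'
python3 - <<'E'
from h import *
p,Rt=pose(EO,EY,12+109*.19,0,180,101); goto(p,Rt)
E
python3 lid.py scene,top,wrist e s10
```

```text
t: 22.38
ee_pos: [548.0, -365.4, 282.8]
orientation: [-2.364, -1.843, 0.161]
ft_force: [0.0, -0.3, -1.1]
width: 8.4
grasp_force: 30.0
shift mm [ -1.7  21.3 100.6] twist [ 0.91 -0.03  0.17]
TCP [ 29.3   1.6 282.8] w 8.4 F [ 0.  -0.3 -1.1] q [-0.58  0.5   1.37 -0.06  1.43 -0.32]
tool z [-0.175  0.001 -0.985] pitch 100.1
scene 1976 normal [ 0.985  0.001 -0.173] min [ 13.7 -44.3 182.8] med [ 24.4   2.8 235.2] max [ 34.7  48.4 287.9]
  low [ 15.1   2.8 183.9] high [ 33.6   4.  287.7]
top 514 normal [ 0.984  0.002 -0.179] min [  7.8  16.9 183.2] med [ 19.6  31.8 245.5] max [ 31.7  51.5 309.5]
  low [  8.6  29.2 183.8] high [ 30.7  27.5 307. ]
wrist 3374 normal [ 0.965 -0.025 -0.26 ] min [ 15.  -22.1 240.2] med [ 32.2  23.  308.2] max [ 37.3  52.6 310.2]
  low [ 17.7  46.1 251.1] high [ 31.5   6.1 310. ]
```

```bash
python3 -m creep '{"delta_pos":[[-0.0017,0.0027,0.0126],[0,0.0027,0.0126],[0,0.0027,0.0126],[0,0.0027,0.0126],[0,0.0027,0.0126],[0,0.0027,0.0126],[0,0.0027,0.0126],[0,0.0027,0.0126],[0,0,0],[0,0,0]],"twist":[[0.45,0,0],[0.45,0,0],[0,0,0],[0,0,0],[0,0,0],[0,0,0],[0,0,0],[0,0,0],[0,0,0],[0,0,0]]}'
python3 - <<'E'
from h import *
p,Rt=pose(EO,EY,12+109*.19,0,126,101); goto(p,Rt)
E
python3 lid.py scene,top e s11
```

```text
t: 23.37
ee_pos: [550.0, -368.8, 180.5]
orientation: [-2.359, -1.829, 0.175]
ft_force: [0.8, -0.5, -1.2]
width: 7.6
grasp_force: 30.0
shift mm [ 1.2 10.9 53.4] twist [ 0.07 -0.04 -0.12]
TCP [ 32.1  -1.2 180.5] w 7.6 F [ 0.8 -0.5 -1.2] q [-0.58  0.61  1.44 -0.06  1.28 -0.3 ]
tool z [-0.19   0.001 -0.982] pitch 100.9
scene 1367 normal [ 0.979 -0.005 -0.203] min [ 15.1 -47.8  85.5] med [ 25.1   2.3 130.3] max [ 36.7  46.5 183.5]
  low [16.2 -8.5 86.6] high [ 35.9  34.  181.1]
top 329 normal [ 0.981  0.007 -0.191] min [10.1 17.8 81. ] med [ 20.9  32.5 138.4] max [ 33.8  48.6 207.3]
  low [10.6 31.5 82.4] high [ 32.8  27.2 199.4]
```

Everything is aligned, so I'll lower the lid to just above the trough, then creep down to contact.

```bash
python3 -m creep '{"delta_pos":[[0.001,0.0018,0.0089],[0,0.0018,0.0089],[0,0.0018,0.0089],[0,0.0018,0.0089],[0,0.0018,0.0089],[0,0.0018,0.0089],[0,0,0],[0,0,0]],"twist":[[0,0,0],[0,0,0],[0,0,0],[0,0,0],[0,0,0],[0,0,0],[0,0,0],[0,0,0]]}'
python3 -m creep '{"delta_pos":[[0,0,0.0015],[0,0,0.0015],[0,0,0],[0,0,0]],"twist":[[0,0,0],[0,0,0],[0,0,0],[0,0,0]]}'
python3 lid.py scene e s12
```

```text
t: 24.13
ee_pos: [550.8, -368.0, 126.1]
orientation: [-2.36, -1.83, 0.175]
ft_force: [0.6, 0.3, -0.3]
width: 7.7
grasp_force: 30.0
t: 24.47
ee_pos: [550.8, -368.2, 124.4]
orientation: [-2.361, -1.831, 0.174]
ft_force: [0.1, 0.5, -1.2]
width: 7.6
grasp_force: 30.0
TCP [ 32.7  -0.4 124.4] w 7.6 F [ 0.1  0.5 -1.2] q [-0.58  0.67  1.47 -0.07  1.18 -0.3 ]
tool z [-0.188  0.    -0.982] pitch 100.8
scene 228 normal [ 0.979  0.013 -0.206] min [ 28.1 -45.9  96.2] med [ 32.1  27.1 106.3] max [ 37.8  48.  132. ]
  low [ 29.3 -17.7  96.5] high [ 37.2  36.9 133.2]
```

```bash
python3 -m creep '{"delta_pos":[[0,0,0.0015],[0,0,0.0015],[0,0,0],[0,0,0]],"twist":[[0,0,0],[0,0,0],[0,0,0],[0,0,0]]}'
```

```text
t: 24.85
ee_pos: [550.0, -367.9, 121.0]
orientation: [-2.361, -1.83, 0.174]
ft_force: [-0.1, -0.2, -1.8]
width: 7.8
grasp_force: 30.0
```

```bash
python3 -m creep '{"delta_pos":[[0,0,0.001],[0,0,0.001],[0,0,0],[0,0,0]],"twist":[[0,0,0],[0,0,0],[0,0,0],[0,0,0]]}'
```

```text
t: 25.18
ee_pos: [550.2, -368.1, 120.0]
orientation: [-2.362, -1.831, 0.173]
ft_force: [-0.1, 0.8, 4.9]
width: 7.9
grasp_force: 30.0
```

```bash
python3 -m creep '{"delta_pos":[[0,0,0],[0,0,0],[0,0,0],[0,0,0],[0,0,0],[0,0,0],[0,0,0],[0,0,0],[0,0,0],[0,0,0]],"twist":[[0,0,0],[0,0,0],[0,0,0],[0,0,0],[0,0,0],[0,0,0],[0,0,0],[0,0,0],[0,0,0],[0,0,0]]}' 0.4
python3 lid.py wrist,top e s13
```

```text
t: 26.02
ee_pos: [549.8, -367.9, 119.2]
orientation: [-2.361, -1.83, 0.174]
ft_force: [-0.2, -0.4, 0.3]
width: 35.0
grasp_force: 0.0
TCP [ 31.7  -0.3 119.2] w 35.0 F [-0.2 -0.4  0.3] q [-0.58  0.67  1.47 -0.07  1.18 -0.3 ]
tool z [-0.188  0.    -0.982] pitch 100.8
wrist 4302 normal [ 0.957 -0.029 -0.287] min [ 13.8 -38.5  53.9] med [ 38.   11.7 141.6] max [ 44.3  49.5 146.1]
  low [ 15.9 -36.4  61.1] high [ 39.    7.9 146. ]
top 273 normal [ 0.974  0.018 -0.227] min [11.3 18.7 27.8] med [23.4 32.2 82. ] max [ 38.1  48.3 144.4]
  low [11.9 33.2 28.8] high [ 37.3  27.8 139.3]
```

View pics/s13wrist.png

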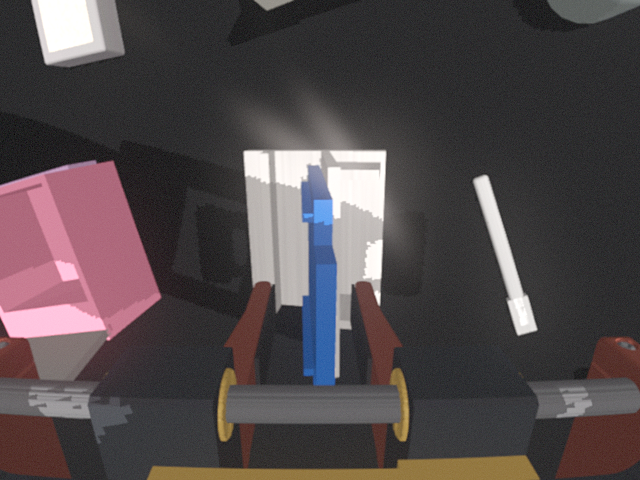

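The wrist view shows the lid (320,270) standing in the stand and clear of both fingers (255,320 and 370,320). I'll retreat along the tool axis.

```bash
python3 -m creep '{"delta_pos":[[0,0,-0.005],[0,0,-0.01],[0,0,-0.015],[0,0,-0.02],[0,0,-0.02],[0,0,-0.02],[0,0,-0.02],[0,0,0],[0,0,0],[0,0,0],[0,0,0]],"twist":[[0,0,0],[0,0,0],[0,0,0],[0,0,0],[0,0,0],[0,0,0],[0,0,0],[0,0,0],[0,0,0],[0,0,0],[0,0,0]]}'
python3 lid.py scene,top e s14
```

```text
t: 27.03
ee_pos: [569.0, -372.5, 226.0]
orientation: [-2.359, -1.829, 0.175]
ft_force: [-0.9, 0.0, -0.4]
width: 35.4
grasp_force: 0.0
TCP [ 5.14e+01 -1.00e-01  2.26e+02] w 35.4 F [-0.9  0.  -0.4] q [-0.57  0.59  1.36 -0.06  1.38 -0.3 ]
tool z [-0.19   0.001 -0.982] pitch 101.0
scene 378 normal [ 0.978 -0.001 -0.21 ] min [ 32.3 -47.3  99.7] med [ 37.2  -1.1 113.4] max [ 44.4  47.  147. ]
  low [ 33.1 -16.9 100.5] high [ 43.6   5.9 146.2]
top 407 normal [ 0.974  0.012 -0.228] min [10.8 10.9 23.6] med [23.9 28.  83. ] max [ 40.2  48.6 146.4]
  low [11.5 29.  26.1] high [ 39.   24.7 144.7]
```

View pics/s14scene.png

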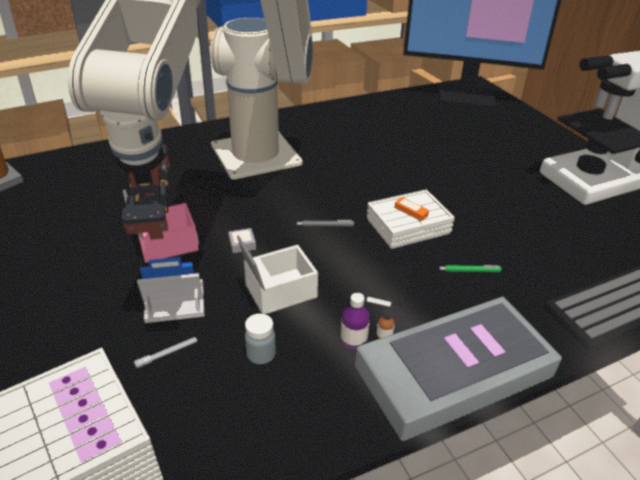

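The lid stands tab-up in the stand (168,280), leaning 12° and centred. The mailer is in the tray (410,208), and the bystanders are where they were.

```bash
python3 -c "
from workcell import close_job
print(close_job())"
```

```text
the job is handed in; nothing more can be done
None
```

I handed the job in at about 27 s: the mailer lies in the top tray, the lid leaned by itself on the back rest and now stands tab-up in the lid stand, and the bystanders look unmoved in the last picture; the hand-in gave no verdict.

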